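# Load spacer rings into a tube and close it on a pedal press

## Robot

A 6-joint arm with a two-finger parallel gripper is mounted at the origin on the work surface. World frame = base frame: x ahead of the robot, y to its left, z up, the work surface at z = 0. Lengths are in m, angles in rad, forces in N, time in s.
With the tool pointing down it reaches from about 0.4 to 0.925 m from the base axis. Payload 3.4 kg.
Tool frame: the origin (TCP) lies between the finger pads; the fingertips stand 22 mm ahead of it and the grasp point (between the pads) lies 3 mm ahead of it; z points along the fingers, x is the direction in which the jaws open and shut, and the axes are right-handed (so a half turn about z gives the same grasp; the last joint's range is limited). The gripper opens to 85 mm and grips with 20 to 120 N. Pads are 22 mm wide; open, the fingers measure 114 mm over their backs; the gripper's body (76 mm by 85 mm) begins 54 mm behind the grasp point. The pads swing forward as they close: fully open they stand 13 mm farther back than shut.
Start: joints at [1.169, 0.307, 1.506, -0, 1.328, -0.073], TCP at [0.186, 0.544, 0.253] pointing down, gripper open.
Joint ranges: [-3.12, 3.12], [-1.05, 2.28], [0.14, 2.33], [-1.42, 4.57], [0.1, 2.73], [-2.68, 2.68]. Speed limits (rad/s): [2.57, 2.57, 3.14, 3.14, 3.14, 3.14].

## Interface

Orientations are given as a rotation vector (axis times angle).
In Python, from plant import ctrl gives the robot as it stands.
- The arm moves only by the shell command python3 -m jog 'ROWS' [OPENING]. ROWS is JSON, a list of rows, each a list of 2 entries, a list of its own where there are three numbers: the shift along the world's x, y, z in m, then the turn, a rotation vector about the world's x, y, z in rad. In form: [[[x, y, z], [ax, ay, az]], ...]. A call has 1 to 10 rows; each row shifts and turns the pose as measured when the row begins; what a row does not reach is not made up. A row lasts 1/10 s, in which the tool goes at most 50 mm and 8.59 degrees, less where a joint would pass 70% of its speed; a pose out of reach is approached as far as the arm can. A call with a gripper value outside its range is refused whole. OPENING is the closure in counts, from 0 (fully open) to 255 (shut), set as the call begins (- or left out, the last holds). The fingers move at their own pace and stop on an object; the grip force is fixed at half the most. Time passes only in rows, so rows that do not move let the fingers close. It gives the time, the measured TCP pose, the force and the opening at its end, in the units of the state.
- ctrl.get_obs(): the state, without advancing time (a new reading comes with each control period).
- ctrl.grab_frame(name): name is "side" or "top" or "wrist"; returns a dict with "color" (420x560x3 uint8, red, green, blue), "intrinsics" (3x3 intrinsics, pixels), "R" (3x3) and "t" (3): a world point X has camera coordinates R X + t. Camera axes: x right, y down, z forward; pixel columns grow to the right and rows downward; lengths in m; the calibration is good to about 2 mm. A picture is of the moment at which its call begins. There is no depth.
- ctrl.close_job(): hands the job in, once; it reports no verdict.
Trained networks look in a picture, given as the dict that the camera call returned (one of the last four; its "shot" number tells which), for a name from the list of things; names that differ only in an ending like _2 or _b are one class to them, and where a whole thing is asked for, a point or a joint stands for the part that bears it (a point fixed in the world has none). Each returns a list of dicts, best first, with "score" (0 to 1); they miss things now and then, are a little off and sometimes report something else, mostly with a low value. They report only what shows in the picture. A call takes as long as a camera call. They do not tell look-alikes from the thing itself.
- ctrl.trace(picture, query): "region" (420x560 bool, what is visible of it) and "bbox" ([left, top, right, bottom] in pixels, round what is visible of it).
The state is a dict: "clock": time; "qpos": joint angles; "qvel": joint speeds; "effort": joint torques, N m; "position": TCP position; "tool_rot": TCP orientation; "wrist_force": force on the tool from outside, world axes, zero at the start; "moment": the same for the moment, N m; "finger_gap": finger opening in m.
Only numpy, scipy, OpenCV 4.12 (cv2) and the standard library are available. Lean on these libraries where they do the work, as an engineer would, in place of code of your own. Each camera call takes 0.05 s, during which the arm holds its last target. There are 200 camera calls.

## Task

Draw the flat carriage of the press fully out towards you by pressing on its black rubber pad, and drop every blue spacer ring that is there flat into the clear tube standing on it, so that they form one column. Then slide the carriage fully home under the press head, push the yellow pedal right down to its stop, hold it there about a second, and let it come up again. Leave the pedal alone while the carriage is out, and do not disturb the steel bowl, the spray bottle or the orange-handled spatula.

Things in the scene. Friction and masses are not known exactly. Their poses are not given: they have to be found in the camera images.
- ring1: blue flat spacer ring, 62 mm outside diameter, 34 mm hole, 14 mm thick, 80 g; lies flat on the mat at the start; origin at the centre of its underside as built, z along its axis (14 mm to the other face; either face may be up). All rings are alike; three to five are present, absent ones give None
- ring2: blue flat spacer ring, 62 mm outside diameter, 34 mm hole, 14 mm thick, 80 g; lies flat on the mat at the start; origin at the centre of its underside as built, z along its axis (14 mm to the other face; either face may be up). All rings are alike; three to five are present, absent ones give None
- ring3: blue flat spacer ring, 62 mm outside diameter, 34 mm hole, 14 mm thick, 80 g; lies flat on the mat at the start; origin at the centre of its underside as built, z along its axis (14 mm to the other face; either face may be up). All rings are alike; three to five are present, absent ones give None
- ring4: blue flat spacer ring, 62 mm outside diameter, 34 mm hole, 14 mm thick, 80 g; lies flat on the mat at the start; origin at the centre of its underside as built, z along its axis (14 mm to the other face; either face may be up). All rings are alike; three to five are present, absent ones give None
- ring5: blue flat spacer ring, 62 mm outside diameter, 34 mm hole, 14 mm thick, 80 g; lies flat on the mat at the start; origin at the centre of its underside as built, z along its axis (14 mm to the other face; either face may be up). All rings are alike; three to five are present, absent ones give None
- ring6: blue flat spacer ring, 62 mm outside diameter, 34 mm hole, 14 mm thick, 80 g; lies flat on the mat at the start; origin at the centre of its underside as built, z along its axis (14 mm to the other face; either face may be up). All rings are alike; three to five are present, absent ones give None
- mat: grey flat fixed mat, 360 mm (x) by 250 mm (y), 4 mm thick, on which the rings lie at the start (30 to 85 mm between neighbours); to the left or the right of the press; origin under its centre
- press: white fixed press; origin on the table under the tube's home place; its -x axis is the way the carriage is drawn out, roughly to the robot. Bed 420 x 130 mm, 26 mm high, from 310 mm before to 110 mm behind the origin. Behind it a column, with an arm at 204 to 240 mm height reaching 30 mm before the origin. Steel head, 76 mm diameter, underside at 145 mm at rest; the pedal lowers it 32 mm onto the tube's rim
- carriage (a joint): travel of the flat aluminium carriage plate (220 x 110 mm, top 31 mm above the table) in m: 0 = fully home (tube under the head), 0.12 = fully drawn out to its stop. About 2 N of sliding friction, stays where it is left
- draw_pad (a point): centre of the top of the black ribbed rubber pad (70 mm along x, 90 mm along y, 34 mm above the table) on the carriage, 120 mm before the tube's axis; x, y, z parallel to the press's axes; moves with the carriage. Press here with the closed fingertips and pull or push
- tube_mouth (a point): centre of the open upper end of the clear tube with orange bands, which is fixed upright on the carriage: inner diameter 67 mm, outer 78 mm at most, 82 mm deep; the mouth is 113 mm above the table; z along the tube's axis, x, y parallel to the press's
- tube_floor (a point): centre of the tube's inner floor, 82 mm below its mouth and 31 mm above the table; the first ring comes to lie here, each further one 14 mm higher
- pedal (a joint): angle of the yellow pedal in rad: 0 = up at rest, 0.30 = down on its stop; a spring returns it (about 3 N at the pad at first, 7 N at the stop)
- pedal_pad (a point): centre of the top of the black rubber pad (70 x 75 mm) on the free end of the yellow tread (160 x 85 mm), 115 mm from the hinge; at rest about 80 mm above the table and the tread slopes up towards its free end by 0.25 rad; at the stop it is about 46 mm above the table and the tread slopes down by 0.05 rad. Moves with the pedal
- pedal_hinge (a point): on the pedal's hinge axis, 45 mm above the table; its -x axis points along the tread towards the free end, the hinge axis is y. The fixed dark base plate below is 220 x 120 x 8 mm; two 58 mm high brackets stand at the hinge
- bowl: steel bowl, 120 mm across, 45 mm high; bystander, origin under its centre
- spray: white spray bottle, 72 mm diameter, 200 mm high; bystander, origin under its centre
- cutter: spatula with an orange handle, 160 mm long, lying flat; bystander, origin under its middle
Mind the look-alikes: they are no part of the job. Leave any turquoise look-alike of the ring6 alone. What is shaped like the ring5 but pink is not meant.

How it is judged:
By the outcome, as a careful person would: the job done as asked, in the order asked, and still so for the second after the job is handed in, with the robot touching nothing.
Of ring1, ring2, ring3, ring4, ring5, ring6 only 3 to 5 are there at a start; the rules pass over those that are not, and their reading is None.
At some moment in a run one of ring1, ring2, ring3, ring4, ring5, ring6 may be knocked a few centimetres aside while the robot is not near it.
It also fails if it takes over 210 s, if anything falls off the work surface, if the arm or the gripper's body presses on something with over 40 N, if the wrist force passes 120 N, or if a joint passes its speed limit or range.

## Working session

There is one attempt and no reset: what is moved stays moved. The work goes in short steps, Python scripts to look and compute and a shell command to move; the robot and the scene stay as the last step left them, time stands still between calls to the robot, and variables do not carry over. Pictures are saved under pics/ and viewed, about 12 in all and at most 16, crops included, and the job is handed in when it is done.

```bash
ls; mkdir -p pics; python3 - <<'E'
from plant import ctrl
import cv2
o=ctrl.get_obs();print(o)
for n in("top","side"):
    f=ctrl.grab_frame(n);cv2.imwrite(f"pics/{n}0.png",f["color"][:,:,::-1]);print(n,f["intrinsics"],f["R"],f["t"])
E
```

```text
pics
{'clock': 0.0, 'qpos': array([ 1.16848324e+00,  3.07550662e-01,  1.50769555e+00, -1.11924070e-06,
        1.32836928e+00, -7.35051323e-02]), 'qvel': array([-0.00160372,  0.00016147,  0.00240701,  0.00030881,  0.00173433,
        0.00190074]), 'effort': array([ 5.42018824e-05, -4.57559896e+01, -2.51917291e+01, -1.30290215e-05,
        1.33426706e-02,  1.38479939e-05]), 'position': array([0.18544486, 0.54358153, 0.25238541]), 'tool_rot': array([ 2.55420022,  1.82730335, -0.00271123]), 'wrist_force': array([-0.24364072, -0.1341819 ,  0.46816326]), 'moment': array([-0.03820537,  0.03530479, -0.02425371]), 'finger_gap': 0.085235053587703}
top [[504.05437651   0.         277.53542267]
 [  0.         504.05437651 203.62171713]
 [  0.           0.           1.        ]] [[-0.02860346 -0.99958354 -0.00382048]
 [-0.97402889  0.02873061 -0.22459356]
 [ 0.22460979 -0.00270289 -0.97444504]] [-0.08208395  0.59332771  1.25220078]
side [[445.24927828   0.         278.66037356]
 [  0.         445.24927828 200.9965883 ]
 [  0.           0.           1.        ]] [[ 0.82172305 -0.56972621  0.0135381 ]
 [-0.40140192 -0.59548317 -0.69589963]
 [ 0.40453396  0.56640255 -0.71801144]] [-0.53416697  0.23960155  1.17498476]
```

View pics/top0.png

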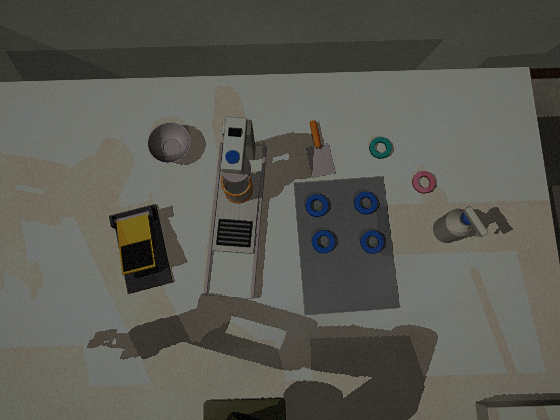

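View pics/side0.png

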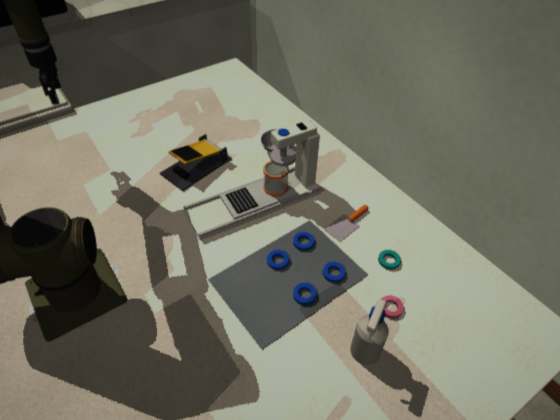

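Candidates in the top view: blue rings at (317,205), (367,203), (323,241) and (372,241). Look-alikes to leave alone are the turquoise ring (381,147), the pink ring (424,182), the blue dot on the press (232,157) and the spray trigger (465,217). I'll measure and check these in one close crop.

```bash
cat > h.py <<'E'
from plant import ctrl
import numpy as np, cv2
def bp(f,uv,z):
    uv=np.atleast_2d(uv).astype(float)
    d=np.c_[uv,np.ones(len(uv))]@np.linalg.inv(f["intrinsics"]).T@f["R"]
    c=-f["R"].T@f["t"]
    return c+d*((z-c[2])/d[:,2])[:,None]
def proj(f,X):
    p=(np.atleast_2d(X)@f["R"].T+f["t"])@f["intrinsics"].T
    return p[:,:2]/p[:,2:]
def comps(m,amin):
    n,l,s,c=cv2.connectedComponentsWithStats(m.astype(np.uint8))
    return [(s[i],c[i],l==i) for i in range(1,n) if s[i,4]>=amin]
def rings(f,z=.011,amin=60):
    h=cv2.cvtColor(f["color"],cv2.COLOR_RGB2HSV)
    m=(h[...,0]>104)&(h[...,0]<128)&(h[...,1]>130)&(h[...,2]>50)
    out=[]
    for s,c,l in comps(m,amin):
        ys,xs=np.nonzero(l); hull=cv2.convexHull(np.c_[xs,ys].astype(np.int32))
        M=cv2.moments(hull); uv=[M["m10"]/M["m00"],M["m01"]/M["m00"]]
        out.append((np.round(uv,1),s[4],bp(f,uv,z)[0].round(4)))
    return out
E
python3 - <<'E'
from h import *
f=ctrl.grab_frame("top");s=ctrl.grab_frame("side")
for g in(f,s):
    for r in rings(g,amin=30):print(r)
for q in("press","draw_pad","tube_mouth","pedal_pad","pedal_hinge","mat","ring1","bowl","spray","cutter"):
    for r in ctrl.trace(f,q)[:6]:
        m=r["region"].astype(np.uint8);ys,xs=np.nonzero(m)
        print(q,round(r["score"],2),np.round(r["bbox"]),np.round([xs.mean(),ys.mean()],1),cv2.minAreaRect(np.c_[xs,ys].astype(np.float32)))
g=cv2.cvtColor(f["color"],cv2.COLOR_RGB2GRAY)
for n,(x0,y0,x1,y1),z in(("dp",(212,212,262,254),.034),("pp",(116,232,160,278),.08)):
    m=np.zeros_like(g);m[y0:y1,x0:x1]=g[y0:y1,x0:x1]<45
    for st,c,l in comps(m,100):
        ys,xs=np.nonzero(l);r=cv2.minAreaRect(np.c_[xs,ys].astype(np.float32));print(n,r,bp(f,r[0],z).round(4),bp(f,cv2.boxPoints(r),z).round(3).tolist())
cv2.imwrite("pics/c1.png",cv2.resize(f["color"][100:310,100:410,::-1],None,fx=2.58,fy=2.58,interpolation=cv2.INTER_CUBIC))
E
```

```text
(array([231.7, 156.6]), np.int32(140), array([0.7423, 0.0247, 0.011 ]))
(array([365.3, 202.4]), np.int32(279), array([ 0.6001, -0.3391,  0.011 ]))
(array([316.4, 204.9]), np.int32(276), array([ 0.5969, -0.2054,  0.011 ]))
(array([464.9, 219.6]), np.int32(48), array([ 0.5443, -0.6054,  0.011 ]))
(array([322.9, 241.2]), np.int32(291), array([ 0.4967, -0.2183,  0.011 ]))
(array([371.8, 241.5]), np.int32(294), array([ 0.492 , -0.3493,  0.011 ]))
(array([283.1, 131.8]), np.int32(51), array([0.8443, 0.2513, 0.011 ]))
(array([303.2, 240.4]), np.int32(244), array([ 0.5952, -0.2037,  0.011 ]))
(array([277.4, 258.9]), np.int32(266), array([ 0.4954, -0.2164,  0.011 ]))
(array([333.7, 271.4]), np.int32(289), array([ 0.599 , -0.3378,  0.011 ]))
(array([304.3, 292.9]), np.int32(307), array([ 0.4913, -0.3471,  0.011 ]))
press 0.93 [206. 117. 268. 297.] [235.7 212.2] ((237.63504028320312, 207.39486694335938), (50.503639221191406, 180.7007598876953), 6.061789035797119)
draw_pad 0.58 [210. 173. 258. 252.] [236.5 214.7] ((236.68096923828125, 211.14439392089844), (42.080589294433594, 82.38561248779297),
[... 2561 characters left out ...]
4 214.9] ((236.27294921875, 211.52822875976562), (41.399757385253906, 81.11883544921875), 5.906140327453613)
dp ((233.9918212890625, 232.59019470214844), (34.31304168701172, 26.34589958190918), 5.194429397583008) [[0.523  0.0183 0.034 ]] [[0.493, 0.067, 0.034], [0.564, 0.06, 0.034], [0.553, -0.031, 0.034], [0.483, -0.023, 0.034]]
pp ((142.0, 254.5), (45.0, 34.0), 90.0) [[0.4656 0.2481 0.08  ]] [[0.525, 0.293, 0.08], [0.522, 0.206, 0.08], [0.408, 0.204, 0.08], [0.41, 0.289, 0.08]]
pp ((136.02943420410156, 255.11767578125), (25.46623992919922, 32.98484420776367), 75.96376037597656) [[0.4644 0.2632 0.08  ]] [[0.487, 0.313, 0.08], [0.505, 0.232, 0.08], [0.442, 0.214, 0.08], [0.424, 0.294, 0.08]]
```

View pics/c1.png

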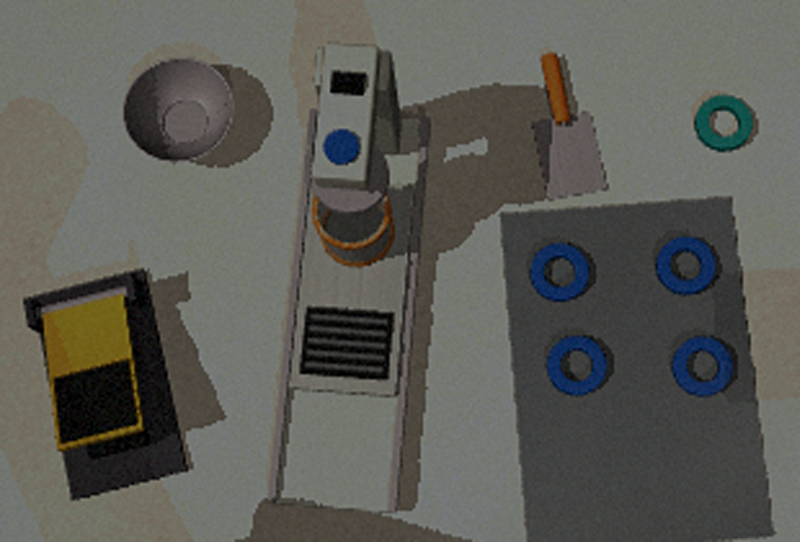

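The crop shows four blue rings on the grey mat, with turquoise at crop (724,122) and pink outside the crop. In world coordinates the rings are at about (.599,-.339), (.597,-.205), (.496,-.218) and (.492,-.349), and both cameras agree. The draw pad is at (.523,.018) with a press yaw of about -6°. Next I move above the pad.

```bash
python3 -m jog '[[[0.027,-0.041,0],[0,0,0.04]],[[0.027,-0.041,0],[0,0,0.04]],[[0.027,-0.041,0],[0,0,0.04]],[[0.027,-0.041,0],[0,0,0.04]],[[0.027,-0.041,0],[0,0,0.04]],[[0.027,-0.041,0],[0,0,0.03]],[[0.027,-0.041,0],[0,0,0]],[[0.027,-0.041,0],[0,0,0]],[[0.027,-0.041,0],[0,0,0]],[[0.027,-0.041,0],[0,0,0]]]' 255
```

```text
clock: 1.7
position: [0.4577, 0.1302, 0.2554]
tool_rot: [-2.302, -2.135, -0.016]
wrist_force: [0.8, 0.5, 0.3]
finger_gap: 0.0
```

```bash
python3 -m jog '[[[0.027,-0.038,0],[0,0,-0.02]],[[0.027,-0.038,0],[0,0,0]],[[0.026,-0.037,0],[0,0,0]],[[0,0,-0.045],[0,0,0]],[[0,0,-0.045],[0,0,0]],[[0,0,-0.045],[0,0,0]],[[0,0,-0.035],[0,0,0]],[[0,0,0],[0,0,0]]]' 255
```

```text
clock: 2.5
position: [0.5496, 0.0023, 0.0851]
tool_rot: [2.329, 2.089, 0.035]
wrist_force: [-0.0, 0.7, -1.3]
finger_gap: 0.0
```

```bash
python3 -m jog '[[[-0.012,0.014,-0.01],[-0.02,0.02,0.01]],[[0,0,-0.008],[0,0,0]],[[0,0,-0.005],[0,0,0]],[[0,0,-0.003],[0,0,0]],[[0,0,-0.002],[0,0,0]],[[0,0,-0.002],[0,0,0]]]' 255
```

```text
clock: 3.1
position: [0.5439, 0.0154, 0.06]
tool_rot: [2.311, 2.094, 0.003]
wrist_force: [-0.7, 0.2, -0.1]
finger_gap: 0.0001
```

```bash
python3 -m jog '[[[-0.003,0.001,-0.003],[0,0,0]],[[0,0,-0.002],[0,0,0]],[[0,0,-0.002],[0,0,0]],[[0,0,-0.002],[0,0,0]]]' 255
```

```text
clock: 3.5
position: [0.5446, 0.0158, 0.056]
tool_rot: [2.307, 2.088, 0.014]
wrist_force: [-2.8, 0.2, 15.8]
finger_gap: -0.0002
```

```bash
python3 -m jog '[[[-0.010,0.001,-0.002],[0,0,0]],[[-0.012,0.0013,-0.002],[0,0,0]],[[-0.012,0.0013,-0.002],[0,0,0]],[[-0.012,0.0013,-0.002],[0,0,0]],[[-0.012,0.0013,-0.002],[0,0,0]]]' 255
```

```text
clock: 4.0
position: [0.5062, 0.0199, 0.0563]
tool_rot: [2.283, 2.066, 0.061]
wrist_force: [2.3, -1.2, 9.6]
finger_gap: -0.0005
```

```bash
python3 -m jog '[[[-0.012,0.0013,-0.002],[0,0,0]],[[-0.012,0.0013,-0.002],[0,0,0]],[[-0.012,0.0013,-0.002],[0,0,0]],[[-0.012,0.0013,-0.002],[0,0,0]],[[-0.012,0.0013,-0.002],[0,0,0]],[[-0.012,0.0013,-0.002],[0,0,0]],[[-0.012,0.0013,-0.002],[0,0,0]],[[-0.012,0.0013,-0.002],[0,0,0]]]' 255; python3 - <<'E'
from h import *
f=ctrl.grab_frame("top");cv2.imwrite("pics/t2.png",cv2.resize(f["color"][100:310,100:410,::-1],None,fx=2,fy=2))
E
```

```text
clock: 4.8
position: [0.4409, 0.0269, 0.0566]
tool_rot: [2.239, 2.031, 0.137]
wrist_force: [2.0, -1.7, 9.9]
finger_gap: -0.0002
```

View pics/t2.png

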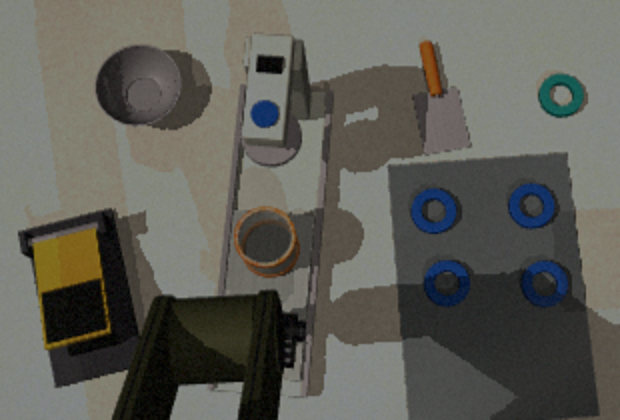

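```bash
cat >> h.py <<'E'
def tilt():
    from scipy.spatial.transform import Rotation as R
    o=ctrl.get_obs();M=R.from_rotvec(o["tool_rot"]).as_matrix();z=M[:,2];x=M[:,0]
    c=np.cross(z,[0,0,-1]); return "turn to level",c.round(3),"jaw deg",np.degrees(np.arctan2(x[1],x[0])).round(1),o["position"].round(4),o["wrist_force"].round(1)
E
python3 -m jog '[[[-0.010,0.001,-0.002],[0.005,0.05,0]],[[-0.012,0.0013,-0.002],[0.005,0.05,0]],[[-0.012,0.0013,-0.002],[0.005,0.04,0]],[[-0.012,0.0013,-0.002],[0,0.02,0]]]' 255; python3 -c "
from h import *
print(tilt())"
```

```text
clock: 5.25
position: [0.4137, 0.031, 0.056]
tool_rot: [2.308, 2.096, 0.017]
wrist_force: [6.8, -1.8, 10.3]
finger_gap: 0.0001
('turn to level', array([0.011, 0.024, 0.   ]), 'jaw deg', np.float64(84.5), array([0.4137, 0.031 , 0.056 ]), array([ 6.8, -1.8, 10.3]))
```

```bash
python3 -m jog '[[[-0.010,0.001,-0.002],[0.005,0.02,0]],[[-0.010,0.001,-0.002],[0,0.01,0]],[[0,0,0.02],[0,0,0]],[[0,0,0.04],[0,0,0]],[[0,0,0.05],[0,0,0]],[[0,0,0.05],[0,0,0]],[[0,-0.04,0],[0,0,0]],[[0.02,-0.045,0],[0,0,0]],[[0.02,-0.045,0],[0,0,0]],[[0.02,-0.045,0],[0,0,0]]]' 57; python3 -c "
from h import *
print(tilt())
f=ctrl.grab_frame('top');cv2.imwrite('pics/t3.png',cv2.resize(f['color'][100:310,100:410,::-1],None,fx=2.58,fy=2.58,interpolation=cv2.INTER_CUBIC))
for r in rings(f):print(r)"
```

```text
clock: 6.25
position: [0.4618, -0.1427, 0.2257]
tool_rot: [2.298, 2.113, 0.016]
wrist_force: [1.0, 0.0, 0.4]
finger_gap: 0.0658
('turn to level', array([0.008, 0.021, 0.   ]), 'jaw deg', np.float64(85.2), array([ 0.4618, -0.1427,  0.2257]), array([1. , 0. , 0.4]))
(array([231.8, 156.6]), np.int32(138), array([0.7423, 0.0243, 0.011 ]))
(array([365.1, 202.5]), np.int32(298), array([ 0.5997, -0.3387,  0.011 ]))
(array([371.5, 241.9]), np.int32(252), array([ 0.4907, -0.3485,  0.011 ]))
```

View pics/t3.png

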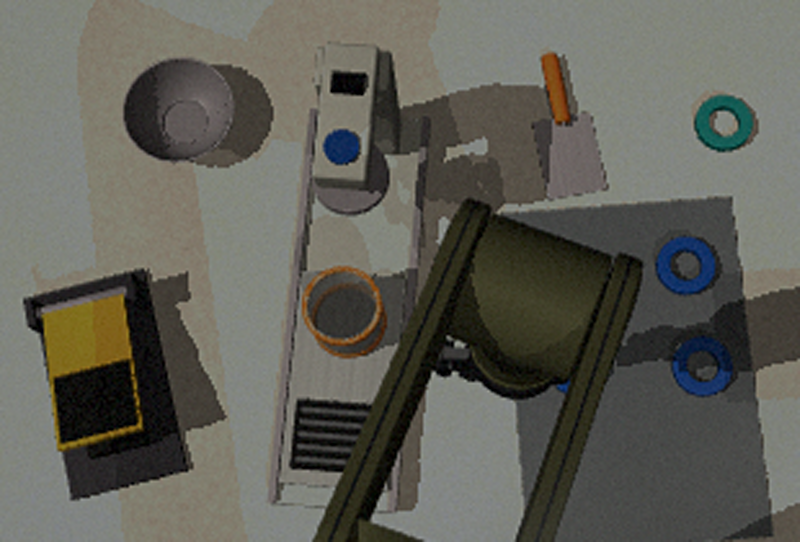

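```bash
python3 - <<'E'
from h import *
f=ctrl.grab_frame("top");s=ctrl.grab_frame("side")
g=cv2.cvtColor(f["color"],cv2.COLOR_RGB2GRAY)
m=np.zeros_like(g);m[250:286,208:238]=g[250:286,208:238]<45
for st,c,l in comps(m,60):
    print("pad bbox",st, "top-left",bp(f,[st[0],st[1]],.034).round(4),"bottom",bp(f,[c[0],st[1]+st[3]],.034).round(4),"top",bp(f,[c[0],st[1]],.034).round(4))
for k,(y0,y1,x0,x1) in((0,(195,245,205,262)),(1,(140,230,200,320))):
    im=(f,s)[k];h=cv2.cvtColor(im["color"],cv2.COLOR_RGB2HSV)
    m=np.zeros(g.shape,bool);m[y0:y1,x0:x1]=((h[...,0]<18)&(h[...,1]>140)&(h[...,2]>70))[y0:y1,x0:x1]
    for st,c,l in comps(m,15):print("orange",k,st,c.round(1))
    c=im["color"][y0:y1,x0:x1,::-1]
    cv2.imwrite(f"pics/tube{k}.png",cv2.resize(c,None,fx=6,fy=6,interpolation=cv2.INTER_CUBIC))
a=cv2.imread("pics/tube0.png");b=cv2.imread("pics/tube1.png")
b=cv2.resize(b,None,fx=.6,fy=.6);H=max(a.shape[0],b.shape[0])
P=lambda i:cv2.copyMakeBorder(i,0,H-i.shape[0],0,0,0)
cv2.imwrite("pics/tube.png",np.hstack([P(a),P(b)]))
print(a.shape,b.shape)
for p in([.523,.018],[.53,.018]):
  print(proj(f,[*p,.113]),proj(s,[*p,.113]))
E
```

```text
pad bbox [212 255  26  31 449] top-left [[0.4651 0.0766 0.034 ]] bottom [[0.3836 0.043  0.034 ]] top [[0.4641 0.0426 0.034 ]]
orange 0 [218 203  30  36 153] [234.8 222.5]
orange 0 [217 207   6  15  26] [218.7 213.7]
orange 1 [235 182   7   7  16] [238.  184.9]
orange 1 [237 199  18   8  41] [245.4 204. ]
(300, 342, 3) (324, 432, 3)
[[231.32538764 227.25291399]] [[240.37295949 180.79647187]]
[[231.30297096 224.49821886]] [[242.39770499 179.89096309]]
```

View pics/tube.png

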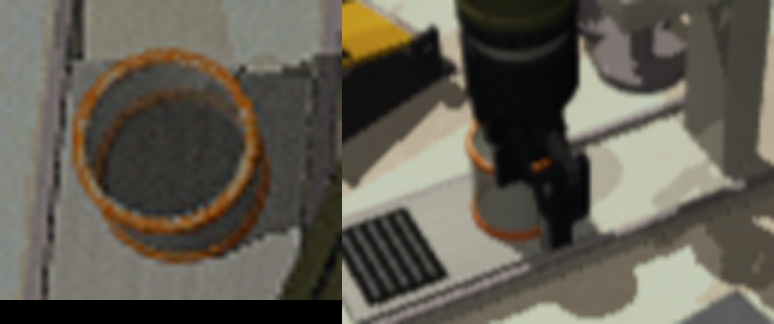

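```bash
python3 - <<'E'
from h import *
f=ctrl.grab_frame("top")
uv=np.array([[272,503],[393,512],[310,110],[428,118]])/2.58+100
print(bp(f,uv,.026).round(4)); print("rim",bp(f,[232.9,218.3],.113).round(4))
print("rim L,R,T,B",bp(f,np.array([[75,140],[260,140],[167,50],[167,230]])/6+[205,195],.113).round(4))
print("head front bottom", bp(f,[(352/2.58)+100,(213/2.58)+100],.145).round(4))
E
```

```text
[[ 0.3626  0.0946  0.026 ]
 [ 0.3502 -0.0269  0.026 ]
 [ 0.7789  0.0551  0.026 ]
 [ 0.766  -0.0718  0.026 ]]
rim [[0.5457 0.0139 0.113 ]]
rim L,R,T,B [[ 0.5467  0.0525  0.113 ]
 [ 0.5445 -0.0248  0.113 ]
 [ 0.5842  0.0137  0.113 ]
 [ 0.5075  0.0144  0.113 ]]
head front bottom [[0.6295 0.0015 0.145 ]]
```

```bash
python3 -m jog '[[[0.017,-0.038,0],[0.008,0.02,0]],[[0.017,-0.037,-0.03],[0,0,0]],[[0,0,-0.04],[0,0,0]],[[0,0,-0.04],[0,0,0]],[[0,0,-0.03],[0,0,0]],[[0,0,0],[0,0,0]],[[0,0,0],[0,0,0]]]' 42; python3 -c "
from h import *
print(tilt())
s=ctrl.grab_frame('side')
for r in rings(s):print(r)
cv2.imwrite('pics/s4.png',cv2.resize(s['color'][180:330,200:400,::-1],None,fx=4,fy=4,interpolation=cv2.INTER_CUBIC))"
```

```text
clock: 7.15
position: [0.492, -0.2089, 0.0817]
tool_rot: [-2.301, -2.128, -0.001]
wrist_force: [0.2, 1.0, 0.4]
finger_gap: 0.0714
('turn to level', array([-0.006, -0.004, -0.   ]), 'jaw deg', np.float64(85.5), array([ 0.492 , -0.2089,  0.0817]), array([0.2, 1. , 0.4]))
(array([303.2, 240.5]), np.int32(249), array([ 0.5951, -0.204 ,  0.011 ]))
(array([277.2, 259.6]), np.int32(235), array([ 0.4937, -0.2182,  0.011 ]))
(array([333.9, 271.7]), np.int32(304), array([ 0.5987, -0.3388,  0.011 ]))
(array([304.3, 293.2]), np.int32(326), array([ 0.4907, -0.3477,  0.011 ]))
```

```bash
python3 -m jog '[[[0.004,-0.0085,-0.01],[-0.006,-0.004,0]],[[0,0,-0.012],[0,0,0]],[[0,0,-0.012],[0,0,0]],[[0,0,-0.008],[0,0,0]],[[0,0,-0.005],[0,0,0]],[[0,0,-0.003],[0,0,0]],[[0,0,0],[0,0,0]]]' 42; python3 -c "
from h import *
print(tilt())
"
```

```text
clock: 7.9
position: [0.5007, -0.2194, 0.0346]
tool_rot: [2.296, 2.125, 0.006]
wrist_force: [-0.4, 0.7, 0.6]
finger_gap: 0.0715
('turn to level', array([0.007, 0.012, 0.   ]), 'jaw deg', np.float64(85.6), array([ 0.5007, -0.2194,  0.0346]), array([-0.4,  0.7,  0.6]))
```

```bash
python3 -m jog '[[[-0.0045,0.002,-0.003],[0.007,0.012,0]],[[0,0,-0.003],[0,0,0]],[[0,0,-0.003],[0,0,0]],[[0,0,-0.002],[0,0,0]],[[0,0,0],[0,0,0]]]' 42; python3 -c "
from h import *
print(tilt())
s=ctrl.grab_frame('side')
cv2.imwrite('pics/s5.png',cv2.resize(s['color'][190:300,210:350,::-1],None,fx=5,fy=5,interpolation=cv2.INTER_CUBIC))
"
```

```text
clock: 8.4
position: [0.4964, -0.2176, 0.0235]
tool_rot: [2.305, 2.134, 0.0]
wrist_force: [0.6, -0.0, -0.3]
finger_gap: 0.0711
('turn to level', array([0., 0., 0.]), 'jaw deg', np.float64(85.6), array([ 0.4964, -0.2176,  0.0235]), array([ 0.6, -0. , -0.3]))
```

View pics/s5.png

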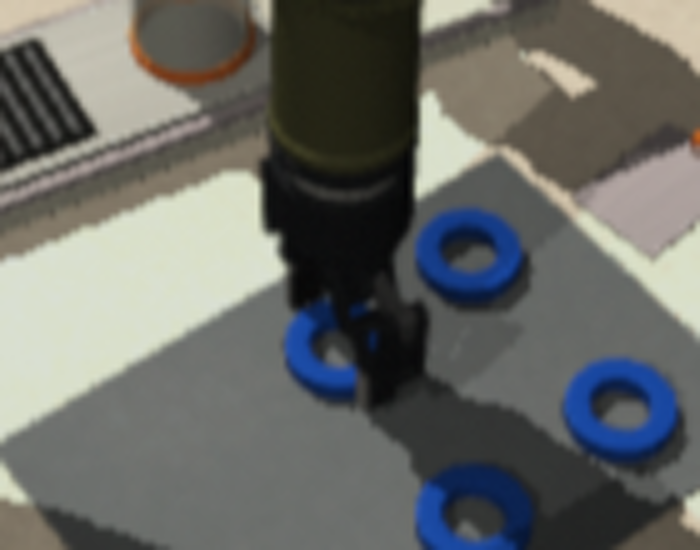

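```bash
for i in 1; do python3 -m jog '[[[0,0,-0.002],[0,0,0]],[[0,0,-0.002],[0,0,0]],[[0,0,0],[0,0,0]]]' 42; done; python3 -m jog '[[[0,0,-0.0015],[0,0,0]],[[0,0,0],[0,0,0]]]' 42
```

```text
clock: 8.75
position: [0.4967, -0.2177, 0.0195]
tool_rot: [2.305, 2.133, 0.001]
wrist_force: [-0.6, 0.0, 0.1]
finger_gap: 0.0712
clock: 8.95
position: [0.4968, -0.2178, 0.018]
tool_rot: [2.305, 2.133, 0.001]
wrist_force: [0.2, 0.2, -0.8]
finger_gap: 0.0715
```

```bash
python3 -m jog '[[[0,0,-0.0015],[0,0,0]],[[0,0,0],[0,0,0]]]' 42;  python3 -m jog '[[[0,0,-0.0015],[0,0,0]],[[0,0,0],[0,0,0]]]' 42
```

```text
clock: 9.15
position: [0.4971, -0.2179, 0.0184]
tool_rot: [2.304, 2.133, 0.001]
wrist_force: [0.1, -0.4, -0.1]
finger_gap: 0.0717
clock: 9.35
position: [0.4975, -0.2181, 0.0182]
tool_rot: [2.303, 2.132, 0.002]
wrist_force: [1.0, -0.8, -0.2]
finger_gap: 0.0715
```

```bash
python3 -m jog '[[[-0.001,0,0.004],[0,0,0]],[[0,0,0.004],[0,0,0]],[[0,0,0.001],[0,0,0]],[[0,0,0],[0,0,0]]]' 42;  python3 -m jog '[[[0,0,0],[0,0,0]],[[0,0,0],[0,0,0]],[[0,0,0],[0,0,0]],[[0,0,0],[0,0,0]],[[0,0,0],[0,0,0]]]' 255; python3 -c "
from h import *
print(tilt())"
```

```text
clock: 9.75
position: [0.4962, -0.218, 0.0273]
tool_rot: [2.303, 2.132, 0.002]
wrist_force: [0.1, 0.2, -0.1]
finger_gap: 0.0718
clock: 10.25
position: [0.4962, -0.218, 0.0285]
tool_rot: [2.303, 2.132, 0.002]
wrist_force: [-0.1, 0.8, 2.9]
finger_gap: 0.0587
('turn to level', array([0.002, 0.003, 0.   ]), 'jaw deg', np.float64(85.6), array([ 0.4962, -0.218 ,  0.0285]), array([-0.1,  0.8,  2.9]))
```

```bash
python3 -m jog '[[[0,0,0],[0,0,0]],[[0,0,0.01],[0,0,0]],[[0,0,0.02],[0,0,0]],[[0,0,0.03],[0,0,0]],[[0,0,0.03],[0,0,0]],[[0,0,0],[0,0,0]]]' 255; python3 -c "
from h import *
print(tilt())
s=ctrl.grab_frame('side')
cv2.imwrite('pics/s6.png',cv2.resize(s['color'][150:300,200:350,::-1],None,fx=4,fy=4,interpolation=cv2.INTER_CUBIC))
"
```

```text
clock: 10.85
position: [0.4944, -0.217, 0.1208]
tool_rot: [-2.304, -2.133, 0.001]
wrist_force: [0.9, -0.4, -1.2]
finger_gap: 0.0589
('turn to level', array([-0.001, -0.002, -0.   ]), 'jaw deg', np.float64(85.6), array([ 0.4944, -0.217 ,  0.1208]), array([ 0.9, -0.4, -1.2]))
```

View pics/s6.png

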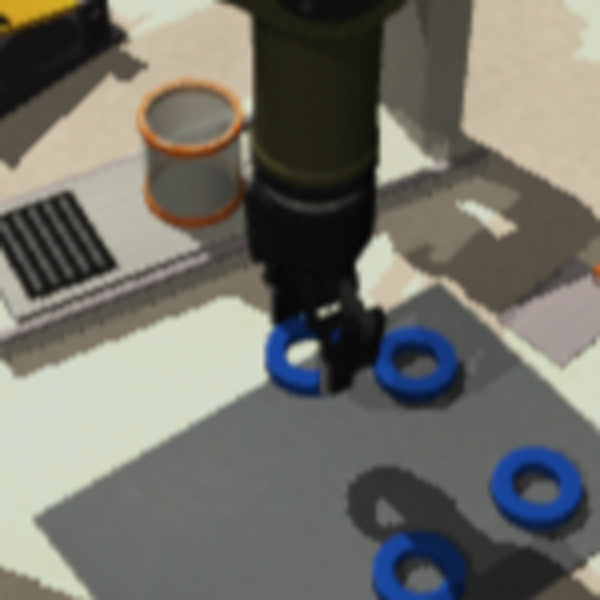

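The ring is held flat and the other three have not moved. Next I carry it over the tube.

```bash
python3 -m jog '[[[0,0,0.035],[0,0,0]],[[0,0,0.035],[0,0,0]],[[0.010,0.045,0],[0,0,0]],[[0.010,0.045,0],[0,0,0]],[[0.010,0.045,0],[0,0,0]],[[0.010,0.045,0],[0,0,0]],[[0.010,0.042,0],[0,0,0]],[[0,0,0],[0,0,0]],[[0,0,0],[0,0,0]]]' 255; python3 -c "
from h import *
print(tilt())
s=ctrl.grab_frame('side')
z=ctrl.get_obs()['position'][2]-.0175
for r in rings(s,z):print(r)
cv2.imwrite('pics/s7.png',cv2.resize(s['color'][100:250,180:330,::-1],None,fx=4,fy=4,interpolation=cv2.INTER_CUBIC))
"
```

```text
clock: 11.8
position: [0.5381, 0.0134, 0.1816]
tool_rot: [-2.297, -2.116, 0.016]
wrist_force: [-0.2, -0.6, -1.0]
finger_gap: 0.0589
('turn to level', array([-0.007, -0.02 , -0.   ]), 'jaw deg', np.float64(85.3), array([0.5381, 0.0134, 0.1816]), array([-0.2, -0.6, -1. ]))
(array([240.2, 167.2]), np.int32(109), array([0.5261, 0.0195, 0.1641]))
(array([303. , 240.5]), np.int32(236), array([ 0.5131, -0.2986,  0.1641]))
(array([333.4, 271.5]), np.int32(278), array([ 0.5163, -0.4121,  0.1641]))
(array([303.5, 292.4]), np.int32(264), array([ 0.4249, -0.418 ,  0.1641]))
```

View pics/s7.png

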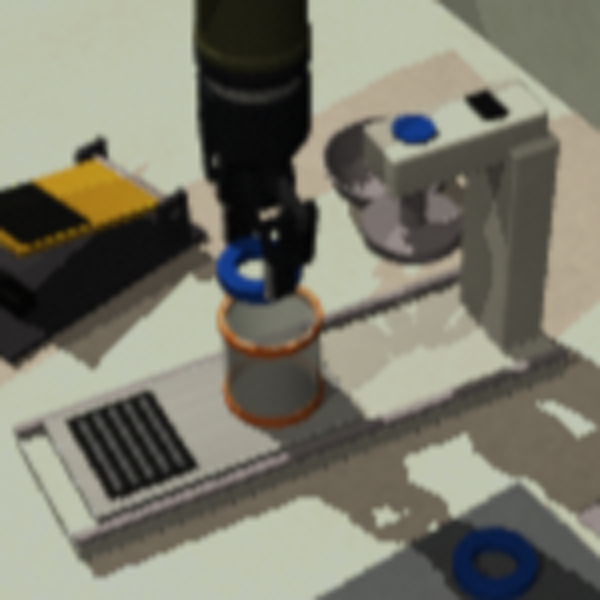

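```bash
cat >> h.py <<'E'
A=np.linspace(0,2*np.pi,120)
def circ(c,r,z): return np.c_[c[0]+r*np.cos(A),c[1]+r*np.sin(A),0*A+z]
def held(s,box,off=.0175):
    "fit centre of held ring to the left silhouette (rows above the widest-left to bottom) in side view"
    from scipy.optimize import least_squares
    h=cv2.cvtColor(s["color"],cv2.COLOR_RGB2HSV);x0,y0,x1,y1=box
    m=np.zeros(h.shape[:2],bool);m[y0:y1,x0:x1]=((h[...,0]>100)&(h[...,0]<130)&(h[...,1]>120)&(h[...,2]>40))[y0:y1,x0:x1]
    o=ctrl.get_obs()["position"];l=max(comps(m,20),key=lambda t:t[0][4])[2];ys=np.unique(np.nonzero(l)[0])
    L=[np.nonzero(l[y])[0].min()-.5 for y in ys]
    def left(c,z):
        p=np.vstack([proj(s,circ(c,.031,z+d)) for d in(-.007,.007)]).astype(np.float32)
        H=cv2.convexHull(p)[:,0];out=[];n=len(H)
        for y in ys:
            u=[a[0]+(b[0]-a[0])*(y-a[1])/(b[1]-a[1]) for a,b in zip(H,np.roll(H,-1,0)) if (a[1]-y)*(b[1]-y)<0]
            out.append(min(u) if u else 1e3)
        return np.array(out)
    best=[]
    for dx in np.arange(-.012,.0121,.002):
        for dy in(0,):
            e=np.clip(left(o[:2]+[dx,dy],o[2]-off)-L,-4,4);best.append((round((e**2).mean(),2),round(dx,3)))
    return o.round(4),best
E
python3 - <<'E'
from h import *
s=ctrl.grab_frame("side")
print(held(s,(228,150,262,180)))
h=cv2.cvtColor(s["color"],cv2.COLOR_RGB2HSV)
m=np.zeros(h.shape[:2],bool);m[165:215,230:266]=((h[...,0]<18)&(h[...,1]>140)&(h[...,2]>70))[165:215,230:266]
ys,xs=np.nonzero(m);print("orange bbox",xs.min(),xs.max(),ys.min(),ys.max())
p=proj(s,circ([.5455,.0143],.039,.113));print("pred mouth",p.min(0).round(1),p.max(0).round(1))
for v in range(172,190):
    r=np.nonzero(m[v])[0];print(v,(r.min(),r.max()) if len(r) else "",end="; ")
E
```

```text
(array([0.5381, 0.0123, 0.1819]), [(np.float64(11.14), np.float64(-0.012)), (np.float64(9.53), np.float64(-0.01)), (np.float64(7.95), np.float64(-0.008)), (np.float64(5.42), np.float64(-0.006)), (np.float64(3.49), np.float64(-0.004)), (np.float64(1.94), np.float64(-0.002)), (np.float64(0.85), np.float64(0.0)), (np.float64(0.58), np.float64(0.002)), (np.float64(1.25), np.float64(0.004)), (np.float64(3.05), np.float64(0.006)), (np.float64(6.03), np.float64(0.008)), (np.float64(9.05), np.float64(0.01)), (np.float64(11.59), np.float64(0.012))])
orange bbox 235 259 175 206
pred mouth [234.3 169.8] [260.6 187.8]
172 ; 173 ; 174 ; 175 (np.int64(258), np.int64(258)); 176 ; 177 ; 178 ; 179 ; 180 ; 181 (np.int64(259), np.int64(259)); 182 (np.int64(235), np.int64(259)); 183 (np.int64(236), np.int64(258)); 184 (np.int64(236), np.int64(258)); 185 (np.int64(237), np.int64(257)); 186 (np.int64(238), np.int64(256)); 187 (np.int64(239), np.int64(254)); 188 (np.int64(241), np.int64(252)); 189 (np.int64(245), np.int64(248));
```

```bash
python3 -m jog '[[[0.0065,0.002,-0.008],[-0.007,-0.02,0]],[[0,0,-0.010],[0,0,0]],[[0,0,-0.010],[0,0,0]],[[0,0,-0.006],[0,0,0]],[[0,0,0],[0,0,0]],[[0,0,0],[0,0,0]]]' 255; python3 -c "
from h import *
print(tilt())
"
```

```text
clock: 12.5
position: [0.5423, 0.008, 0.144]
tool_rot: [-2.321, -2.115, 0.006]
wrist_force: [0.6, 0.3, -0.4]
finger_gap: 0.0587
('turn to level', array([ 0.001, -0.004,  0.   ]), 'jaw deg', np.float64(84.7), array([0.5423, 0.008 , 0.144 ]), array([ 0.6,  0.3, -0.4]))
```

```bash
python3 -m jog '[[[0.003,0.0063,0],[0,-0.004,0]],[[0,0,0],[0,0,0]],[[0,0,0],[0,0,0]]]' 255; python3 -c "
from h import *
print(tilt())
"
```

```text
clock: 12.8
position: [0.5462, 0.0146, 0.1447]
tool_rot: [2.321, 2.114, 0.0]
wrist_force: [-0.4, 0.6, -0.9]
finger_gap: 0.0588
('turn to level', array([0.001, 0.002, 0.   ]), 'jaw deg', np.float64(84.6), array([0.5462, 0.0146, 0.1447]), array([-0.4,  0.6, -0.9]))
```

```bash
python3 -m jog '[[[-0.0007,0,-0.004],[0,0,0]],[[0,0,-0.004],[0,0,0]],[[0,0,-0.003],[0,0,0]],[[0,0,-0.0015],[0,0,0]],[[0,0,0],[0,0,0]]]' 255; python3 -c "
from h import *
print(tilt())
s=ctrl.grab_frame('side')
cv2.imwrite('pics/s8.png',cv2.resize(s['color'][140:220,210:290,::-1],None,fx=7,fy=7,interpolation=cv2.INTER_CUBIC))
"
```

```text
clock: 13.3
position: [0.5457, 0.0152, 0.1317]
tool_rot: [2.32, 2.115, 0.002]
wrist_force: [-0.8, 1.5, -0.6]
finger_gap: 0.059
('turn to level', array([0.001, 0.003, 0.   ]), 'jaw deg', np.float64(84.7), array([0.5457, 0.0152, 0.1317]), array([-0.8,  1.5, -0.6]))
```

View pics/s8.png

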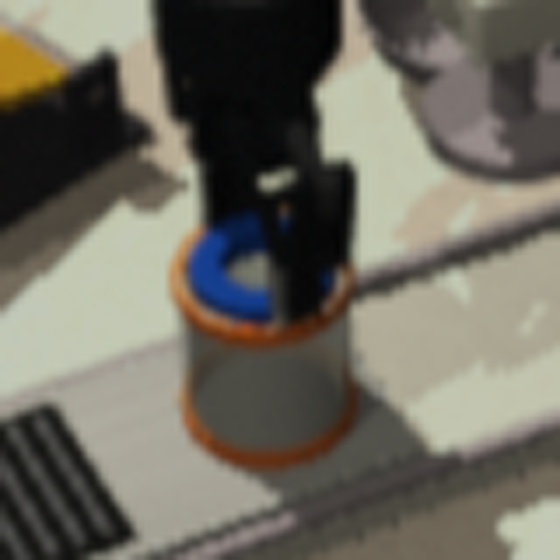

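```bash
python3 -m jog '[[[0,0,0],[0,0,0]],[[0,0,0],[0,0,0]],[[0,0,0],[0,0,0]]]' 42; python3 -m jog '[[[0,0,0.03],[0,0,0]],[[0,0,0.03],[0,0,0]],[[0,-0.03,0.02],[0,0,0]],[[0.008,-0.045,0],[0,0,0]],[[0.010,-0.045,0],[0,0,0]],[[0.010,-0.045,0],[0,0,0]],[[0.008,-0.04,0],[0,0,0]],[[0,0,0],[0,0,0]]]' 42; python3 -c "
from h import *
print(tilt())
t=ctrl.grab_frame('top');s=ctrl.grab_frame('side')
a=cv2.resize(t['color'][190:250,200:270,::-1],None,fx=5,fy=5);b=cv2.resize(s['color'][150:210,210:280,::-1],None,fx=5,fy=5)
cv2.imwrite('pics/a9.png',np.hstack([a,b]))
for g in(t,s):
  for r in rings(g):print(r)
"
```

```text
clock: 13.65
position: [0.5463, 0.015, 0.1322]
tool_rot: [2.319, 2.114, 0.003]
wrist_force: [-0.3, -0.1, 0.7]
finger_gap: 0.0712
clock: 14.45
position: [0.5836, -0.1968, 0.2183]
tool_rot: [2.309, 2.116, 0.006]
wrist_force: [-0.1, 0.3, 0.4]
finger_gap: 0.0715
('turn to level', array([0.005, 0.01 , 0.   ]), 'jaw deg', np.float64(85.0), array([ 0.5836, -0.1968,  0.2183]), array([-0.1,  0.3,  0.4]))
(array([231.9, 156.7]), np.int32(136), array([0.742 , 0.0242, 0.011 ]))
(array([365.2, 202.5]), np.int32(298), array([ 0.5996, -0.3388,  0.011 ]))
(array([316.5, 205.1]), np.int32(288), array([ 0.5963, -0.2055,  0.011 ]))
(array([233.7, 221. ]), np.int32(125), array([0.5589, 0.0209, 0.011 ]))
(array([371.8, 241.6]), np.int32(306), array([ 0.4917, -0.3492,  0.011 ]))
(array([303.3, 240.7]), np.int32(259), array([ 0.5948, -0.2047,  0.011 ]))
(array([333.6, 271.6]), np.int32(296), array([ 0.5983, -0.3381,  0.011 ]))
(array([304.4, 293.1]), np.int32(317), array([ 0.491 , -0.3476,  0.011 ]))
```

View pics/a9.png

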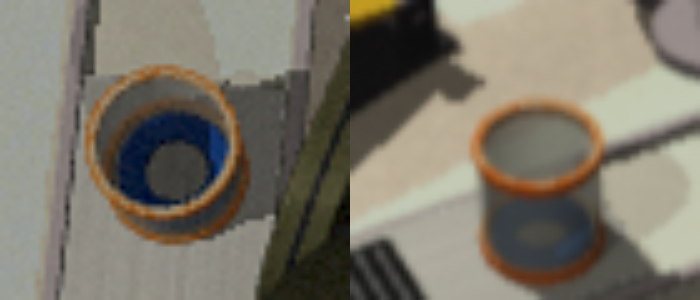

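Ring 1 lies flat on the tube floor. Ring B at (.5955,-.205) is next.

```bash
python3 -m jog '[[[0.012,-0.008,-0.02],[0.005,0.01,0]],[[0,0,-0.04],[0,0,0]],[[0,0,-0.04],[0,0,0]],[[0,0,-0.035],[0,0,0]],[[0,0,-0.02],[0,0,0]],[[0,0,0],[0,0,0]],[[0,0,0],[0,0,0]]]' 42; python3 -c "
from h import *
print(tilt())
s=ctrl.grab_frame('side')
for r in rings(s):print(r)"
```

```text
clock: 15.25
position: [0.5929, -0.1892, 0.0614]
tool_rot: [-2.3, -2.13, -0.007]
wrist_force: [-0.1, 0.7, 0.8]
finger_gap: 0.071
('turn to level', array([-0.007, -0.001, -0.   ]), 'jaw deg', np.float64(85.6), array([ 0.5929, -0.1892,  0.0614]), array([-0.1,  0.7,  0.8]))
(array([303., 241.]), np.int32(204), array([ 0.5934, -0.2053,  0.011 ]))
(array([333.8, 271.7]), np.int32(307), array([ 0.5986, -0.3385,  0.011 ]))
(array([304.4, 293.3]), np.int32(328), array([ 0.4908, -0.348 ,  0.011 ]))
```

```bash
python3 -m jog '[[[0.003,-0.0158,0],[-0.007,0,0]],[[0,0,-0.008],[0,0,0]],[[0,0,-0.008],[0,0,0]],[[0,0,0],[0,0,0]],[[0,0,0],[0,0,0]]]' 42; python3 -c "
from h import *
print(tilt())"
```

```text
clock: 15.8
position: [0.5997, -0.2076, 0.0498]
tool_rot: [2.298, 2.129, 0.005]
wrist_force: [-1.3, -0.9, 1.1]
finger_gap: 0.0712
('turn to level', array([0.004, 0.008, 0.   ]), 'jaw deg', np.float64(85.6), array([ 0.5997, -0.2076,  0.0498]), array([-1.3, -0.9,  1.1]))
```

```bash
python3 -m jog '[[[-0.004,0.0025,-0.006],[0.004,0.008,0]],[[0,0,-0.008],[0,0,0]],[[0,0,-0.006],[0,0,0]],[[0,0,-0.003],[0,0,0]],[[0,0,0],[0,0,0]]]' 42; python3 -c "
from h import *
print(tilt())"
```

```text
clock: 16.3
position: [0.5947, -0.2045, 0.0245]
tool_rot: [-2.304, -2.134, 0.001]
wrist_force: [0.2, 0.4, 0.3]
finger_gap: 0.0713
('turn to level', array([-0.001, -0.001, -0.   ]), 'jaw deg', np.float64(85.6), array([ 0.5947, -0.2045,  0.0245]), array([0.2, 0.4, 0.3]))
```

```bash
python3 -m jog '[[[0.001,-0.0005,0.003],[0,0,0]],[[0,0,0],[0,0,0]]]' 42; python3 -m jog '[[[0,0,0],[0,0,0]],[[0,0,0],[0,0,0]],[[0,0,0],[0,0,0]],[[0,0,0],[0,0,0]],[[0,0,0],[0,0,0]],[[0,0,0],[0,0,0]]]' 255;  python3 -m jog '[[[0,0,0.02],[0,0,0]],[[0,0,0.04],[0,0,0]],[[0,0,0.05],[0,0,0]],[[0,0,0.045],[0,0,0]],[[-0.005,0.035,0],[0,0,0]],[[-0.012,0.045,0],[0,0,0]],[[-0.012,0.045,0],[0,0,0]],[[-0.012,0.045,0],[0,0,0]],[[-0.010,0.040,0],[0,0,0]],[[0,0,0],[0,0,0]]]' 255; python3 -c "
from h import *
print(tilt())"
```

```text
clock: 16.5
position: [0.5957, -0.205, 0.0274]
tool_rot: [-2.303, -2.133, 0.001]
wrist_force: [-0.4, 0.4, 1.0]
finger_gap: 0.0716
clock: 17.1
position: [0.5961, -0.2051, 0.0289]
tool_rot: [-2.304, -2.134, 0.0]
wrist_force: [-0.6, 0.5, -1.3]
finger_gap: 0.0588
clock: 18.1
position: [0.5417, 0.0098, 0.1887]
tool_rot: [-2.31, -2.127, -0.003]
wrist_force: [0.1, -0.9, -0.6]
finger_gap: 0.0586
('turn to level', array([-0.002,  0.001,  0.   ]), 'jaw deg', np.float64(85.3), array([0.5417, 0.0098, 0.1887]), array([ 0.1, -0.9, -0.6]))
```

```bash
python3 -m jog '[[[0.004,0.0045,-0.01],[0,0,0]],[[0,0,-0.014],[0,0,0]],[[0,0,-0.012],[0,0,0]],[[0,0,-0.005],[0,0,0]],[[0,0,0],[0,0,0]],[[0,0,0],[0,0,0]]]' 255; python3 -c "
from h import *
print(tilt())
s=ctrl.grab_frame('side');print(held(s,(228,155,262,190)))
"
```

```text
clock: 18.7
position: [0.5481, 0.0126, 0.1441]
tool_rot: [2.312, 2.126, 0.003]
wrist_force: [0.3, -0.5, -1.4]
finger_gap: 0.0586
('turn to level', array([-0.001,  0.002,  0.   ]), 'jaw deg', np.float64(85.2), array([0.5481, 0.0126, 0.1441]), array([ 0.3, -0.5, -1.4]))
(array([0.5482, 0.0126, 0.1442]), [(np.float64(11.61), np.float64(-0.012)), (np.float64(9.6), np.float64(-0.01)), (np.float64(7.67), np.float64(-0.008)), (np.float64(5.67), np.float64(-0.006)), (np.float64(3.89), np.float64(-0.004)), (np.float64(2.05), np.float64(-0.002)), (np.float64(0.81), np.float64(0.0)), (np.float64(0.36), np.float64(0.002)), (np.float64(0.8), np.float64(0.004)), (np.float64(2.26), np.float64(0.006)), (np.float64(5.04), np.float64(0.008)), (np.float64(8.0), np.float64(0.01)), (np.float64(10.82), np.float64(0.012))])
```

```bash
python3 -m jog '[[[-0.003,0.002,0],[0,0,0]],[[0,0,0],[0,0,0]],[[0,0,-0.004],[0,0,0]],[[0,0,-0.004],[0,0,0]],[[0,0,-0.003],[0,0,0]],[[0,0,-0.0015],[0,0,0]],[[0,0,0],[0,0,0]]]' 255; python3 -c "
from h import *
print(tilt())
"
```

```text
clock: 19.45
position: [0.5466, 0.0149, 0.133]
tool_rot: [2.31, 2.123, 0.01]
wrist_force: [-0.1, 0.6, -0.5]
finger_gap: 0.0587
('turn to level', array([-0.002,  0.007,  0.   ]), 'jaw deg', np.float64(85.2), array([0.5466, 0.0149, 0.133 ]), array([-0.1,  0.6, -0.5]))
```

```bash
python3 -m jog '[[[-0.001,-0.0005,-0.0015],[0,0.007,0]],[[0,0,0],[0,0,0]]]' 255; python3 -m jog '[[[0,0,0],[0,0,0]],[[0,0,0],[0,0,0]],[[0,0,0],[0,0,0]]]' 42; python3 -m jog '[[[0,0,0.03],[0,0,0]],[[0,0,0.03],[0,0,0]],[[0,-0.03,0.02],[0,0,0]],[[0.006,-0.045,0],[0,0,0]],[[0.008,-0.045,0],[0,0,0]],[[0.008,-0.045,0],[0,0,0]],[[0.008,-0.045,0],[0,0,0]],[[0.008,-0.045,0],[0,0,0]],[[0.007,-0.045,-0.02],[0,0,0]],[[0.005,-0.035,-0.02],[0,0,0]]]' 42; python3 -c "
from h import *
print(tilt())
t=ctrl.grab_frame('top');s=ctrl.grab_frame('side')
a=cv2.resize(t['color'][190:250,200:270,::-1],None,fx=5,fy=5);b=cv2.resize(s['color'][150:210,210:280,::-1],None,fx=5,fy=5)
cv2.imwrite('pics/a10.png',np.hstack([a,b]))
for g in(t,s):
  for r in rings(g):print(r)
"
```

```text
clock: 19.65
position: [0.546, 0.0149, 0.1313]
tool_rot: [-2.312, -2.125, -0.003]
wrist_force: [-0.1, 1.6, -0.7]
finger_gap: 0.0583
clock: 19.95
position: [0.5459, 0.0142, 0.1312]
tool_rot: [-2.312, -2.126, -0.001]
wrist_force: [0.6, 0.1, -1.4]
finger_gap: 0.0711
clock: 20.95
position: [0.5964, -0.3299, 0.1798]
tool_rot: [2.296, 2.13, 0.003]
wrist_force: [0.5, 0.7, 0.2]
finger_gap: 0.0713
('turn to level', array([0.006, 0.008, 0.   ]), 'jaw deg', np.float64(85.7), array([ 0.5964, -0.3299,  0.1798]), array([0.5, 0.7, 0.2]))
(array([231.9, 156.7]), np.int32(137), array([0.7418, 0.0243, 0.011 ]))
(array([367.5, 198.3]), np.int32(149), array([ 0.6112, -0.3461,  0.011 ]))
(array([235.9, 218.1]), np.int32(121), array([0.5666, 0.0147, 0.011 ]))
(array([333.8, 271.7]), np.int32(302), array([ 0.5986, -0.3387,  0.011 ]))
(array([304.4, 293.3]), np.int32(328), array([ 0.4908, -0.348 ,  0.011 ]))
```

View pics/a10.png

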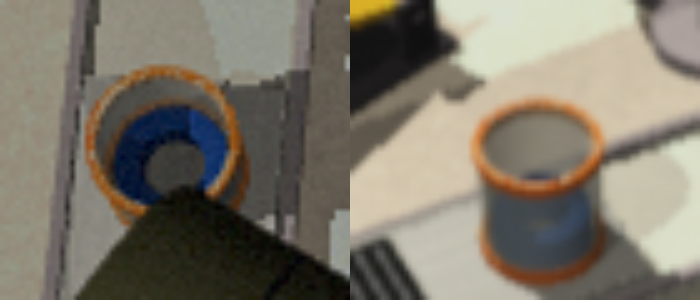

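```bash
python3 -m jog '[[[0.0025,-0.0085,-0.02],[0.006,0.008,0]],[[0,0,-0.04],[0,0,0]],[[0,0,-0.04],[0,0,0]],[[0,0,-0.020],[0,0,0]],[[0,0,0],[0,0,0]],[[0,0,0],[0,0,0]]]' 42; python3 -c "
from h import *
print(tilt())
s=ctrl.grab_frame('side')
for r in rings(s):print(r)"
```

```text
clock: 21.65
position: [0.5972, -0.3409, 0.0548]
tool_rot: [-2.308, -2.128, 0.003]
wrist_force: [-0.9, -0.3, -0.3]
finger_gap: 0.0716
('turn to level', array([-0.001, -0.003, -0.   ]), 'jaw deg', np.float64(85.3), array([ 0.5972, -0.3409,  0.0548]), array([-0.9, -0.3, -0.3]))
(array([332.4, 271.6]), np.int32(243), array([ 0.5956, -0.3363,  0.011 ]))
(array([304.5, 293.4]), np.int32(335), array([ 0.4908, -0.3484,  0.011 ]))
```

Ring 2 lies flat on ring 1. Ring A is next.

```bash
python3 -m jog '[[[0.002,0.0024,0],[0,-0.003,0]],[[0,0,-0.008],[0,0,0]],[[0,0,-0.008],[0,0,0]],[[0,0,-0.006],[0,0,0]],[[0,0,0],[0,0,0]],[[0,0,0],[0,0,0]]]' 42; python3 -c "
from h import *
print(tilt())"
```

```text
clock: 22.3
position: [0.6026, -0.3394, 0.0373]
tool_rot: [2.302, 2.124, 0.005]
wrist_force: [-0.3, -0.5, -0.2]
finger_gap: 0.0715
('turn to level', array([0.005, 0.009, 0.   ]), 'jaw deg', np.float64(85.4), array([ 0.6026, -0.3394,  0.0373]), array([-0.3, -0.5, -0.2]))
```

```bash
python3 -m jog '[[[-0.0035,0.001,-0.005],[0.005,0.009,0]],[[0,0,-0.004],[0,0,0]],[[0,0,-0.001],[0,0,0]],[[0,0,0],[0,0,0]]]' 42; python3 -c "
from h import *
print(tilt())"
```

```text
clock: 22.7
position: [0.5987, -0.3385, 0.0263]
tool_rot: [-2.308, -2.129, 0.001]
wrist_force: [-0.5, -0.5, -0.6]
finger_gap: 0.0712
('turn to level', array([-0.001, -0.001, -0.   ]), 'jaw deg', np.float64(85.4), array([ 0.5987, -0.3385,  0.0263]), array([-0.5, -0.5, -0.6]))
```

```bash
python3 -m jog '[[[0,0,0.001],[0,0,0]],[[0,0,0],[0,0,0]]]' 42; python3 -m jog '[[[0,0,0],[0,0,0]],[[0,0,0],[0,0,0]],[[0,0,0],[0,0,0]],[[0,0,0],[0,0,0]],[[0,0,0],[0,0,0]],[[0,0,0],[0,0,0]],[[0,0,0.02],[0,0,0]],[[0,0,0.04],[0,0,0]],[[0,0,0.05],[0,0,0]],[[0,0,0.045],[0,0,0]]]' 255;  python3 -m jog '[[[-0.006,0.035,0],[0,0,0]],[[-0.007,0.045,0],[0,0,0]],[[-0.007,0.045,0],[0,0,0]],[[-0.007,0.045,0],[0,0,0]],[[-0.007,0.045,0],[0,0,0]],[[-0.007,0.045,0],[0,0,0]],[[-0.006,0.045,0],[0,0,0]],[[-0.005,0.04,0],[0,0,0]],[[0,0,0],[0,0,0]],[[0,0,0],[0,0,0]]]' 255; python3 -c "
from h import *
print(tilt())"
```

```text
clock: 22.9
position: [0.5987, -0.3386, 0.0273]
tool_rot: [-2.308, -2.129, 0.001]
wrist_force: [-0.5, -0.2, -0.7]
finger_gap: 0.0715
clock: 23.9
position: [0.5923, -0.3345, 0.1771]
tool_rot: [-2.293, -2.115, 0.009]
wrist_force: [1.0, -0.8, -0.2]
finger_gap: 0.0588
clock: 24.9
position: [0.5413, 0.017, 0.1879]
tool_rot: [2.313, 2.125, 0.003]
wrist_force: [0.5, 0.1, -1.3]
finger_gap: 0.0586
('turn to level', array([-0.001,  0.002,  0.   ]), 'jaw deg', np.float64(85.2), array([0.5413, 0.017 , 0.1879]), array([ 0.5,  0.1, -1.3]))
```

```bash
python3 -m jog '[[[0.004,-0.002,-0.01],[0,0,0]],[[0,0,-0.014],[0,0,0]],[[0,0,-0.012],[0,0,0]],[[0,0,-0.005],[0,0,0]],[[0,0,0],[0,0,0]],[[0,0,0],[0,0,0]]]' 255; python3 -c "
from h import *
print(tilt())
s=ctrl.grab_frame('side');print(sorted(held(s,(228,155,262,190))[1])[:3])
"
```

```text
clock: 25.5
position: [0.5481, 0.008, 0.1432]
tool_rot: [2.319, 2.115, 0.002]
wrist_force: [0.5, 0.5, -0.7]
finger_gap: 0.0592
('turn to level', array([0.001, 0.003, 0.   ]), 'jaw deg', np.float64(84.7), array([0.5481, 0.008 , 0.1432]), array([ 0.5,  0.5, -0.7]))
[(np.float64(0.6), np.float64(0.0)), (np.float64(0.6), np.float64(0.002)), (np.float64(1.74), np.float64(0.004))]
```

```bash
python3 -m jog '[[[-0.0025,0.006,0.001],[0,0.003,0]],[[0,0,0],[0,0,0]],[[0,0,0],[0,0,0]]]' 255; python3 -c "
from h import *
print(tilt())
"
```

```text
clock: 25.85
position: [0.5465, 0.014, 0.1456]
tool_rot: [2.32, 2.115, 0.001]
wrist_force: [-0.4, -0.0, -0.5]
finger_gap: 0.0586
('turn to level', array([0.001, 0.002, 0.   ]), 'jaw deg', np.float64(84.7), array([0.5465, 0.014 , 0.1456]), array([-0.4, -0. , -0.5]))
```

```bash
python3 -m jog '[[[-0.001,0,-0.004],[0,0,0]],[[0,0,-0.004],[0,0,0]],[[0,0,-0.004],[0,0,0]],[[0,0,-0.002],[0,0,0]],[[0,0,0],[0,0,0]]]' 255; python3 -c "
from h import *
print(tilt())
"
```

```text
clock: 26.35
position: [0.546, 0.0151, 0.1313]
tool_rot: [2.318, 2.115, 0.005]
wrist_force: [-0.2, 0.3, -0.5]
finger_gap: 0.059
('turn to level', array([0.001, 0.005, 0.   ]), 'jaw deg', np.float64(84.8), array([0.546 , 0.0151, 0.1313]), array([-0.2,  0.3, -0.5]))
```

Release, then go to ring D at (.491,-.348).

```bash
python3 -m jog '[[[0,0,0],[0,0,0]],[[0,0,0],[0,0,0]],[[0,0,0],[0,0,0]]]' 42; python3 -m jog '[[[0,0,0.03],[0,0,0]],[[0,0,0.03],[0,0,0]],[[0,-0.03,0.02],[0,0,0]],[[-0.006,-0.045,0],[0,0,0]],[[-0.008,-0.045,0],[0,0,0]],[[-0.008,-0.045,0],[0,0,0]],[[-0.008,-0.045,0],[0,0,0]],[[-0.008,-0.045,0],[0,0,0]],[[-0.008,-0.045,-0.02],[0,0,0]],[[-0.007,-0.045,-0.02],[0,0,0]]]' 42; python3 -c "
from h import *
print(tilt())
t=ctrl.grab_frame('top');s=ctrl.grab_frame('side')
a=cv2.resize(t['color'][190:250,200:270,::-1],None,fx=5,fy=5);b=cv2.resize(s['color'][150:210,210:280,::-1],None,fx=5,fy=5)
cv2.imwrite('pics/a11.png',np.hstack([a,b]))
for g in(t,s):
  for r in rings(g):print(r)
"
```

```text
clock: 26.65
position: [0.5459, 0.0147, 0.1311]
tool_rot: [2.318, 2.115, 0.003]
wrist_force: [0.1, -0.7, 0.3]
finger_gap: 0.071
clock: 27.65
position: [0.494, -0.3365, 0.1806]
tool_rot: [2.296, 2.119, 0.01]
wrist_force: [0.9, 0.8, -0.0]
finger_gap: 0.0711
('turn to level', array([0.008, 0.016, 0.   ]), 'jaw deg', np.float64(85.4), array([ 0.494 , -0.3365,  0.1806]), array([ 0.9,  0.8, -0. ]))
(array([231.8, 156.7]), np.int32(138), array([0.7418, 0.0243, 0.011 ]))
(array([234.7, 218.3]), np.int32(170), array([0.5661, 0.0179, 0.011 ]))
(array([371.7, 242.5]), np.int32(261), array([ 0.4892, -0.3488,  0.011 ]))
(array([304.4, 293.3]), np.int32(330), array([ 0.4908, -0.3481,  0.011 ]))
```

View pics/a11.png

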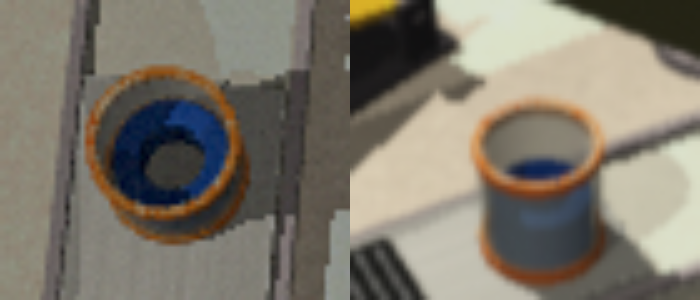

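Three rings are stacked flat. The last one is D at (.491,-.3485).

```bash
python3 -m jog '[[[-0.003,-0.010,-0.02],[0.008,0.016,0]],[[0,0,-0.04],[0,0,0]],[[0,0,-0.04],[0,0,0]],[[0,0,-0.025],[0,0,0]],[[0,0,0],[0,0,0]],[[0,0,0],[0,0,0]]]' 42; python3 -c "
from h import *
print(tilt())
s=ctrl.grab_frame('side')
for r in rings(s):print(r)"
```

```text
clock: 28.35
position: [0.4907, -0.3512, 0.0525]
tool_rot: [2.317, 2.118, -0.002]
wrist_force: [0.4, 0.2, 0.8]
finger_gap: 0.0712
('turn to level', array([0.003, 0.001, 0.   ]), 'jaw deg', np.float64(84.8), array([ 0.4907, -0.3512,  0.0525]), array([0.4, 0.2, 0.8]))
(array([301.9, 293.7]), np.int32(228), array([ 0.4846, -0.3454,  0.011 ]))
```

```bash
python3 -m jog '[[[0,0.0027,0],[0.003,0,0]],[[0,0,-0.008],[0,0,0]],[[0,0,-0.008],[0,0,0]],[[0,0,-0.005],[0,0,0]],[[0,0,0],[0,0,0]],[[0,0,0],[0,0,0]]]' 42; python3 -c "
from h import *
print(tilt())"
```

```text
clock: 29.0
position: [0.494, -0.3499, 0.0358]
tool_rot: [2.31, 2.113, 0.004]
wrist_force: [-0.4, -0.1, -0.2]
finger_gap: 0.0714
('turn to level', array([0.006, 0.009, 0.   ]), 'jaw deg', np.float64(84.9), array([ 0.494 , -0.3499,  0.0358]), array([-0.4, -0.1, -0.2]))
```

```bash
python3 -m jog '[[[-0.003,0.0013,-0.004],[0.006,0.009,0]],[[0,0,-0.003],[0,0,0]],[[0,0,-0.001],[0,0,0]],[[0,0,0],[0,0,0]]]' 42; python3 -c "
from h import *
print(tilt())"
```

```text
clock: 29.4
position: [0.4906, -0.3486, 0.0271]
tool_rot: [-2.318, -2.119, 0.0]
wrist_force: [-0.3, 0.0, 0.5]
finger_gap: 0.0713
('turn to level', array([-0.001, -0.001, -0.   ]), 'jaw deg', np.float64(84.9), array([ 0.4906, -0.3486,  0.0271]), array([-0.3,  0. ,  0.5]))
```

```bash
python3 -m jog '[[[0,0,0],[0,0,0]],[[0,0,0],[0,0,0]],[[0,0,0],[0,0,0]],[[0,0,0],[0,0,0]],[[0,0,0],[0,0,0]],[[0,0,0],[0,0,0]],[[0,0,0.02],[0,0,0]],[[0,0,0.04],[0,0,0]],[[0,0,0.05],[0,0,0]],[[0,0,0.045],[0,0,0]]]' 255;  python3 -m jog '[[[0.005,0.035,0],[0,0,0]],[[0.007,0.045,0],[0,0,0]],[[0.007,0.045,0],[0,0,0]],[[0.007,0.045,0],[0,0,0]],[[0.007,0.045,0],[0,0,0]],[[0.007,0.045,0],[0,0,0]],[[0.006,0.045,0],[0,0,0]],[[0.005,0.045,0],[0,0,0]],[[0,0,0],[0,0,0]],[[0,0,0],[0,0,0]]]' 255; python3 -c "
from h import *
print(tilt())"
```

```text
clock: 30.4
position: [0.4851, -0.3442, 0.1785]
tool_rot: [-2.303, -2.106, 0.005]
wrist_force: [0.8, -1.1, -1.2]
finger_gap: 0.0587
clock: 31.4
position: [0.541, 0.0135, 0.1883]
tool_rot: [2.321, 2.114, 0.004]
wrist_force: [-0.6, -0.1, -0.8]
finger_gap: 0.0589
('turn to level', array([-0.   ,  0.003,  0.   ]), 'jaw deg', np.float64(84.7), array([0.541 , 0.0135, 0.1883]), array([-0.6, -0.1, -0.8]))
```

```bash
python3 -m jog '[[[0.003,0.003,-0.01],[0,0,0]],[[0,0,-0.014],[0,0,0]],[[0,0,-0.012],[0,0,0]],[[0,0,-0.005],[0,0,0]],[[0,0,0],[0,0,0]],[[0,0,0],[0,0,0]]]' 255; python3 -c "
from h import *
print(tilt())
s=ctrl.grab_frame('side');print(sorted(held(s,(228,155,262,190))[1])[:3])
"
```

```text
clock: 32.0
position: [0.5439, 0.0103, 0.1434]
tool_rot: [2.33, 2.105, 0.001]
wrist_force: [1.1, 0.6, -0.6]
finger_gap: 0.0589
('turn to level', array([0.001, 0.002, 0.   ]), 'jaw deg', np.float64(84.2), array([0.5439, 0.0103, 0.1434]), array([ 1.1,  0.6, -0.6]))
[(np.float64(0.28), np.float64(0.002)), (np.float64(0.65), np.float64(0.0)), (np.float64(1.59), np.float64(0.004))]
```

```bash
python3 -m jog '[[[0.001,0.004,0.001],[0,0.002,0]],[[0,0,0],[0,0,0]],[[0,0,0],[0,0,0]]]' 255; python3 -c "
from h import *
print(tilt())
"
```

```text
clock: 32.35
position: [0.546, 0.0141, 0.1459]
tool_rot: [2.33, 2.103, 0.001]
wrist_force: [-0.1, -0.1, -0.7]
finger_gap: 0.0589
('turn to level', array([0.001, 0.003, 0.   ]), 'jaw deg', np.float64(84.1), array([0.546 , 0.0141, 0.1459]), array([-0.1, -0.1, -0.7]))
```

```bash
python3 -m jog '[[[-0.0007,0,-0.004],[0,0,0]],[[0,0,-0.004],[0,0,0]],[[0,0,-0.004],[0,0,0]],[[0,0,-0.002],[0,0,0]],[[0,0,0],[0,0,0]]]' 255; python3 -c "
from h import *
print(tilt())
"
```

```text
clock: 32.85
position: [0.5457, 0.015, 0.1315]
tool_rot: [2.329, 2.104, 0.004]
wrist_force: [0.1, -0.7, -0.6]
finger_gap: 0.0591
('turn to level', array([0.001, 0.004, 0.   ]), 'jaw deg', np.float64(84.2), array([0.5457, 0.015 , 0.1315]), array([ 0.1, -0.7, -0.6]))
```

```bash
python3 -m jog '[[[0,0,0],[0,0,0]],[[0,0,0],[0,0,0]],[[0,0,0],[0,0,0]]]' 42; python3 -m jog '[[[0,0,0.03],[0,0,0]],[[0,0,0.03],[0,0,0]],[[0,-0.03,0.02],[0,0,0]],[[-0.02,-0.045,0],[0,0,0]],[[-0.02,-0.045,0],[0,0,0]],[[-0.02,-0.04,0],[0,0,0]],[[-0.02,-0.04,0],[0,0,0]],[[-0.02,-0.02,0],[0,0,0]],[[0,0,0],[0,0,0]],[[0,0,0],[0,0,0]]]' 42; python3 -c "
from h import *
print(tilt())
t=ctrl.grab_frame('top');s=ctrl.grab_frame('side')
a=cv2.resize(t['color'][130:300,190:410,::-1],None,fx=2,fy=2);b=cv2.resize(s['color'][140:310,190:370,::-1],None,fx=2,fy=2)
cv2.imwrite('pics/a12.png',np.hstack([a,b]))
for g in(t,s):
  for r in rings(g):print(r)
"
```

```text
clock: 33.15
position: [0.5458, 0.0147, 0.1313]
tool_rot: [2.328, 2.104, 0.003]
wrist_force: [0.3, 0.3, -0.4]
finger_gap: 0.0713
clock: 34.15
position: [0.444, -0.2138, 0.2171]
tool_rot: [2.318, 2.101, 0.006]
wrist_force: [0.8, -0.9, 0.0]
finger_gap: 0.0713
('turn to level', array([0.007, 0.012, 0.   ]), 'jaw deg', np.float64(84.4), array([ 0.444 , -0.2138,  0.2171]), array([ 0.8, -0.9,  0. ]))
(array([231.8, 156.7]), np.int32(136), array([0.7419, 0.0243, 0.011 ]))
(array([233.8, 218.5]), np.int32(219), array([0.5657, 0.0204, 0.011 ]))
```

View pics/a12.png

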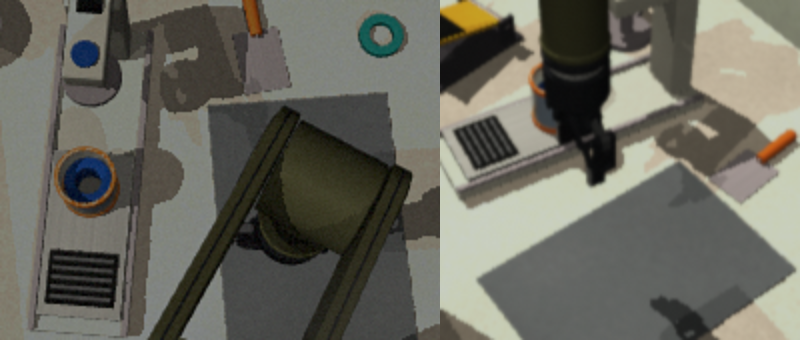

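All four rings are in the tube, flat and in one column, and the mat is empty. Now I push the carriage home.

```bash
python3 -m jog '[[[-0.003,0.045,0],[0.007,0.012,0]],[[-0.003,0.045,0],[0,0,0]],[[-0.003,0.045,0],[0,0,0]],[[-0.003,0.045,0],[0,0,0]],[[-0.003,0.042,0],[0,0,0]],[[0,0,-0.045],[0,0,0]],[[0,0,-0.045],[0,0,0]],[[0,0,-0.03],[0,0,0]],[[0,0,0],[0,0,0]],[[0,0,0],[0,0,0]]]' 255; python3 -c "
from h import *
print(tilt())"
```

```text
clock: 35.25
position: [0.4371, 0.029, 0.0975]
tool_rot: [2.298, 2.129, 0.02]
wrist_force: [0.5, -0.1, -0.6]
finger_gap: 0.0002
('turn to level', array([-0.002,  0.015,  0.   ]), 'jaw deg', np.float64(85.6), array([0.4371, 0.029 , 0.0975]), array([ 0.5, -0.1, -0.6]))
```

```bash
python3 -m jog '[[[-0.012,-0.002,-0.015],[0,0.015,0]],[[0,0,-0.012],[0,0,0]],[[0,0,-0.008],[0,0,0]],[[0,0,-0.004],[0,0,0]],[[0,0,-0.002],[0,0,0]],[[0,0,-0.002],[0,0,0]],[[0,0,-0.002],[0,0,0]]]' 255; python3 -c "
from h import *
print(tilt())"
```

```text
clock: 35.95
position: [0.4338, 0.028, 0.0588]
tool_rot: [2.295, 2.13, 0.023]
wrist_force: [-0.3, 0.1, 0.2]
finger_gap: 0.0002
('turn to level', array([-0.002,  0.018,  0.   ]), 'jaw deg', np.float64(85.7), array([0.4338, 0.028 , 0.0588]), array([-0.3,  0.1,  0.2]))
```

```bash
python3 -m jog '[[[-0.003,0,-0.002],[0,0.018,0]],[[0,0,-0.002],[0,0,0]],[[0,0,-0.002],[0,0,0]],[[0.010,-0.001,-0.002],[0,0,0]],[[0.012,-0.0012,-0.002],[0,0,0]],[[0.012,-0.0012,-0.002],[0,0,0]],[[0.012,-0.0012,-0.002],[0,0,0]],[[0.012,-0.0012,-0.002],[0,0,0]]]' 255; python3 -c "
from h import *
print(tilt())"
```

```text
clock: 36.75
position: [0.4973, 0.0209, 0.0559]
tool_rot: [2.292, 2.13, 0.021]
wrist_force: [-3.0, -1.8, 18.4]
finger_gap: -0.0003
('turn to level', array([0.   , 0.018, 0.   ]), 'jaw deg', np.float64(85.8), array([0.4973, 0.0209, 0.0559]), array([-3. , -1.8, 18.4]))
```

```bash
python3 -m jog '[[[0.012,-0.0012,-0.002],[0,0.005,0]],[[0.012,-0.0012,-0.002],[0,0.005,0]],[[0.012,-0.0012,-0.002],[0,0.005,0]],[[0.010,-0.001,-0.002],[0,0.005,0]],[[0.008,-0.0008,-0.002],[0,0,0]],[[0.008,-0.0008,-0.002],[0,0,0]]]' 255; python3 -c "
from h import *
print(tilt())"
```

```text
clock: 37.35
position: [0.5526, 0.015, 0.0558]
tool_rot: [-2.292, -2.129, 0.02]
wrist_force: [-21.1, 2.7, 39.6]
finger_gap: -0.0002
('turn to level', array([-0.001, -0.018, -0.   ]), 'jaw deg', np.float64(85.8), array([0.5526, 0.015 , 0.0558]), array([-21.1,   2.7,  39.6]))
```

```bash
python3 -m jog '[[[0,0,0.01],[0,0,0]],[[0,0,0.03],[0,0,0]],[[-0.04,0,0.03],[0,0,0]],[[-0.04,0.01,0.04],[0,0,0]],[[-0.02,0.045,0.04],[0,0,0]],[[0,0.045,0],[0,0,0]],[[0,0.045,0],[0,0,0]],[[0,0,0],[0,0,0]],[[0,0,0],[0,0,0]]]' 255; python3 - <<'E'
from h import *
print(tilt())
f=ctrl.grab_frame("top")
g=cv2.cvtColor(f["color"],cv2.COLOR_RGB2GRAY)
m=np.zeros_like(g);m[212:262,212:262]=g[212:262,212:262]<45
for st,c,l in comps(m,100):
    ys,xs=np.nonzero(l);r=cv2.minAreaRect(np.c_[xs,ys].astype(np.float32));print(r,bp(f,r[0],.034).round(4))
a=cv2.resize(f["color"][110:300,100:270,::-1],None,fx=3,fy=3,interpolation=cv2.INTER_CUBIC)
cv2.imwrite("pics/a13.png",a)
h=cv2.cvtColor(f["color"],cv2.COLOR_RGB2HSV)
m=np.zeros_like(g);m[195:300,105:180]=((h[...,0]>18)&(h[...,0]<34)&(h[...,1]>150)&(h[...,2]>60))[195:300,105:180]
for st,c,l in comps(m,40): print("yellow",st)
E
```

```text
clock: 38.25
position: [0.4555, 0.1534, 0.1991]
tool_rot: [-2.293, -2.124, 0.021]
wrist_force: [0.3, -0.9, 0.2]
finger_gap: 0.0
('turn to level', array([-0.003, -0.021, -0.   ]), 'jaw deg', np.float64(85.6), array([0.4555, 0.1534, 0.1991]), array([ 0.3, -0.9,  0.2]))
((234.68780517578125, 223.8705596923828), (34.12733459472656, 26.147666931152344), 4.085616588592529) [[0.5464 0.0162 0.034 ]]
yellow [119 245  30  30 115]
```

View pics/a13.png

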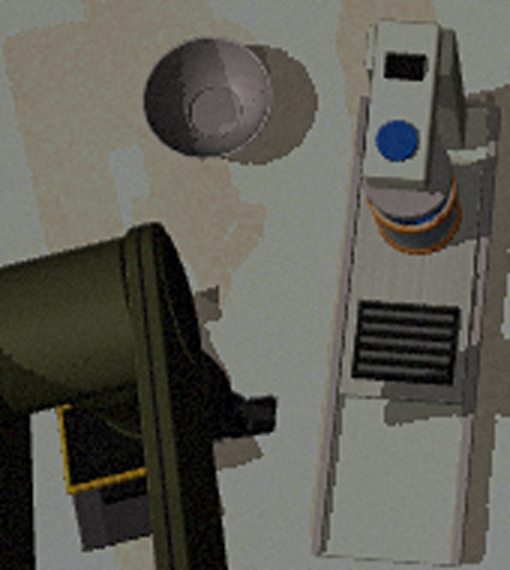

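The carriage is home: the pad measures (.546,.016) against an expected (.546,.015), with the tube under the head. Next is the pedal, whose pad centre is at about (.462,.26).

```bash
python3 -m jog '[[[0.003,0.045,0],[-0.003,-0.021,0]],[[0.003,0.045,0],[0,0,0]],[[0,0.012,-0.02],[0,0,0]],[[0,0,-0.03],[0,0,0]],[[0,0,-0.02],[0,0,0]],[[0,0,0],[0,0,0]],[[0,0,0],[0,0,0]]]' 255; python3 -c "
from h import *
print(tilt())"
```

```text
clock: 39.0
position: [0.4656, 0.2492, 0.1253]
tool_rot: [2.319, 2.115, -0.005]
wrist_force: [0.7, 1.0, 0.2]
finger_gap: -0.0001
('turn to level', array([ 0.004, -0.001,  0.   ]), 'jaw deg', np.float64(84.7), array([0.4656, 0.2492, 0.1253]), array([0.7, 1. , 0.2]))
```

```bash
python3 -m jog '[[[-0.005,0.010,-0.008],[0,0,0]],[[0,0,-0.008],[0,0,0]],[[0,0,-0.005],[0,0,0]],[[0,0,-0.005],[0,0,0]],[[0,0,-0.005],[0,0,0]],[[0,0,0],[0,0,0]]]' 255; python3 -c "
from h import *
print(tilt())"
```

```text
clock: 39.6
position: [0.4622, 0.2591, 0.0954]
tool_rot: [2.321, 2.111, 0.002]
wrist_force: [-0.3, -0.6, 2.6]
finger_gap: 0.0001
('turn to level', array([0.002, 0.004, 0.   ]), 'jaw deg', np.float64(84.6), array([0.4622, 0.2591, 0.0954]), array([-0.3, -0.6,  2.6]))
```

Contact made at 2.6 N. I press down to the stop.

```bash
python3 -m jog '[[[0,0,-0.005],[0,0,0]],[[0,0,-0.005],[0,0,0]],[[0,0,-0.005],[0,0,0]],[[0,0,-0.005],[0,0,0]],[[0,0,-0.004],[0,0,0]],[[0,0,-0.004],[0,0,0]],[[0,0,-0.003],[0,0,0]],[[0,0,-0.003],[0,0,0]]]' 255; python3 -c "
from h import *
print(tilt())"
```

```text
clock: 40.4
position: [0.4606, 0.2588, 0.0674]
tool_rot: [2.321, 2.112, 0.003]
wrist_force: [-9.6, -4.0, 38.8]
finger_gap: -0.0002
('turn to level', array([0.001, 0.004, 0.   ]), 'jaw deg', np.float64(84.6), array([0.4606, 0.2588, 0.0674]), array([-9.6, -4. , 38.8]))
```

```bash
python3 -m jog '[[[0,0,-0.0015],[0,0,0]],[[0,0,-0.0015],[0,0,0]],[[0,0,-0.0015],[0,0,0]],[[0,0,-0.0015],[0,0,0]],[[0,0,-0.0015],[0,0,0]],[[0,0,-0.0015],[0,0,0]],[[0,0,-0.0015],[0,0,0]],[[0,0,-0.0015],[0,0,0]],[[0,0,-0.0015],[0,0,0]],[[0,0,-0.0015],[0,0,0]]]' 255; python3 -c "
from h import *
print(tilt())
s=ctrl.grab_frame('side');cv2.imwrite('pics/down.png',cv2.resize(s['color'][100:230,150:340,::-1],None,fx=3,fy=3))"
```

```text
clock: 41.4
position: [0.4603, 0.2587, 0.0681]
tool_rot: [2.317, 2.11, 0.019]
wrist_force: [-3.4, -2.6, 15.7]
finger_gap: -0.0
('turn to level', array([-0.002,  0.014,  0.   ]), 'jaw deg', np.float64(84.7), array([0.4603, 0.2587, 0.0681]), array([-3.4, -2.6, 15.7]))
```

```bash
python3 -m jog '[[[0,0,0.006],[0,0,0]],[[0,0,0.008],[0,0,0]],[[0,0,0.010],[0,0,0]],[[0,0,0.015],[0,0,0]],[[0,0,0.03],[0,0,0]],[[0,0,0.04],[0,0,0]],[[-0.01,0.02,0.04],[0,0,0]],[[-0.02,0.04,0],[0,0,0]],[[-0.02,0.04,0],[0,0,0]],[[-0.02,0.04,0],[0,0,0]]]' 255; python3 -m jog '[[[-0.02,0.04,0],[0,0,0]],[[-0.02,0.04,0],[0,0,0]],[[-0.02,0.04,0],[0,0,0]],[[0,0,0],[0,0,0]],[[0,0,0],[0,0,0]],[[0,0,0],[0,0,0]],[[0,0,0],[0,0,0]],[[0,0,0],[0,0,0]]]' 255; python3 -c "
from h import *
print(tilt())
t=ctrl.grab_frame('top');s=ctrl.grab_frame('side')
D=cv2.imread('pics/down.png')[:,:390]
cv2.imwrite('pics/fin.png',np.vstack([np.hstack([cv2.resize(t['color'][100:300,100:440,::-1],(540,318)),np.zeros((318,240,3),np.uint8)]),np.hstack([D[:282],cv2.resize(s['color'][100:230,150:280,::-1],None,fx=3,fy=3)[:282]])]))"
```

```text
clock: 42.45
position: [0.394, 0.3994, 0.2274]
tool_rot: [2.325, 2.096, 0.033]
wrist_force: [0.3, 0.2, 0.3]
finger_gap: -0.0002
clock: 43.25
position: [0.3281, 0.5259, 0.2273]
tool_rot: [2.321, 2.101, 0.031]
wrist_force: [-0.7, 0.7, 0.6]
finger_gap: 0.0001
('turn to level', array([-0.006,  0.022,  0.   ]), 'jaw deg', np.float64(84.3), array([0.3281, 0.5259, 0.2273]), array([-0.7,  0.7,  0.6]))
```

View pics/fin.png

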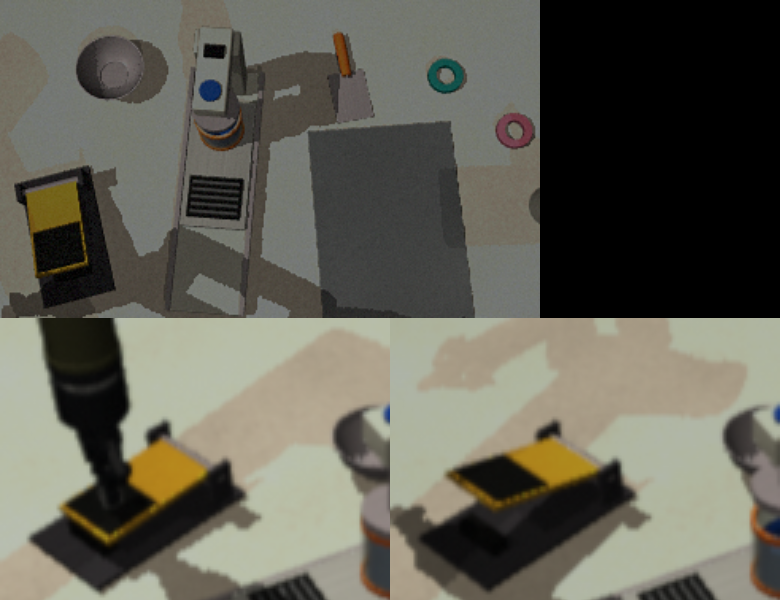

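```bash
python3 -c "
from plant import ctrl
print(ctrl.close_job())"
```

```text
the job is handed in; nothing more can be done
None
```

The job is done and handed in at about 43 s on the robot's clock, within the 210 s limit.

I drew the carriage out to its stop and dropped all four blue rings that were there flat into the tube. I then slid the carriage home, pressed the pedal to its stop, held it a little over a second and let it come up.

**Last checks:**
- **Carriage:** the pad measured (.546,.016) at home, against (.546,.015) expected.
- **Rings:** the mat is empty and the rings form one column in the tube.
- **Pedal:** its picture at the stop shows it fully down, with the head on the tube's rim. The final picture shows both back up.
- **Bystanders:** the bowl, spatula and the turquoise and pink rings look unmoved. Only the edge of the spray bottle showed in the last view, and the arm never went near it.

**Disagreements:**
- The gripper read about 59 mm on the 62 mm rings, but it held them securely each time.
- My first guess that the carriage started fully home was wrong. It was already about 2 cm out, so I worked out its stop from the press bed instead.
- The fingertip force reached about 39–40 N for a moment at the carriage's home stop and at the pedal stop.

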